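# Unpack the specimen cool box and hand the tray over

## Robot

A 6-joint arm with a two-finger parallel gripper is mounted at the origin on the work surface. World frame = base frame: x ahead of the robot, y to its left, z up, the work surface at z = 0. Lengths are in m, angles in rad, forces in N, time in s.
With the tool pointing down it reaches from about 0.35 to 0.975 m from the base axis. Payload 17.4 kg.
Tool frame: the origin (TCP) lies on the centre line of the jaws, within the pads' length; the fingertips stand 25 mm ahead of it and the grasp point (between the pads) lies 6 mm ahead of it; z points along the fingers, y is the line along which they close (so a half turn about z gives the same grasp; the last joint's range is limited). The gripper opens to 85 mm and grips with 20 to 120 N. Pads are 22 mm wide; open, the fingers measure 114 mm over their backs; the gripper's body (76 mm by 85 mm) begins 54 mm behind the grasp point. The pads swing forward as they close: fully open they stand 13 mm farther back than shut.
Start: joints at [1.138, 0.116, 1.442, -0, 1.584, -0.038], TCP at [0.26, 0.623, 0.256] pointing down, gripper open.
Joint ranges: [-2.83, 2.83], [-0.83, 2.19], [0.07, 2.5], [-1.14, 4.28], [0.01, 3], [-2.97, 2.97]. Speed limits (rad/s): [1.89, 1.89, 2.22, 3.14, 3.14, 3.14].

## Interface

Orientations are given as a 3x3 rotation matrix whose columns are the frame's x, y, z axes.
In Python, from station import * gives the robot as it stands. The module is installed in compiled form; this text tells all that it offers.
- The arm moves only by the shell command python3 -m jog 'ROWS' [OPENING]. ROWS is JSON, a list of rows, each a list of 6 numbers: the shift along the tool's x, y, z in mm, then the turn, a rotation vector about the tool's x, y, z in rad. In form: [[dx, dy, dz, wx, wy, wz], ...]. A call has 1 to 20 rows; each row is the pose to reach, as a shift and turn from the pose commanded when the call began, along the tool's axes at that moment; what a row does not reach only later rows make up. A row lasts 1/12 s, in which the tool goes at most 41.7 mm and 7.16 degrees, less where a joint would pass 70% of its speed; a pose out of reach is approached as far as the arm can. A call with a gripper value outside its range is refused whole. OPENING is the closure, from -1 (fully open) to 1 (shut), set as the call begins (- or left out, the last holds). The fingers move at their own pace and stop on an object; the grip force is fixed at half the most. Time passes only in rows, so rows that repeat a pose let the fingers close. It gives the time, the measured TCP pose, the force, the opening and the grip force at its end, in the units of the state.
- observe(): the state, without advancing time (a new reading comes with each control period).
- snapshot(name): name is "scene" or "top"; returns the picture (420x560x3 uint8, red, green, blue); there is no depth.
- get_calibration(name): a dict with "fx", "fy", "cx", "cy" (pixels), "k1" (the pictures are not rectified: a ray, as slopes to the right and down, at radius r is drawn at 1 + k1 r^2 times it, then the intrinsics apply), "R" (3x3) and "t" (3): a world point X has camera coordinates R X + t. Camera axes: x right, y down, z forward; pixel columns grow to the right and rows downward; lengths in m; the calibration is good to about 2 mm. A picture is of the moment at which its call begins. get_calibration takes no time and is no camera call.
- sign_off(): hands the job in; it is judged then, once.
The state is a dict: "time": time; "joint_positions": joint angles; "joint_vel": joint speeds; "joint_torque": joint torques, N m; "ee_pos": TCP position; "tcp_rot": TCP orientation; "ft_force": force on the tool from outside, world axes, zero at the start; "torque": the same for the moment, N m; "finger_gap": opening from 0.0 (shut) to 1.0 (fully open); "grip_force": force on a finger pad.
Only numpy, scipy, OpenCV 4.12 (cv2) and the standard library are available. Lean on these libraries where they do the work, as an engineer would, in place of code of your own. Each camera call takes 0.05 s, during which the arm holds its last target. There are 200 camera calls.

## Task

Unpack the delivery in the cool box: tip its loose lid up by the grip ridge at the front, with the back edge still on the box's rim, then lift it off and lay it flat on the bench, ridge up. Stand every specimen pot upright in the grey tray, and when all are in it put the lid back on the box so that it sits fully down; slide the loaded tray along the bench, without lifting it, until it stands squarely inside the taped hand-over bay, and leave the other things on the bench where they are.

Things in the scene. Friction and masses are not known exactly. Their poses are not given: they have to be found in the camera images.
- coolbox: Open-topped bench cool box clad in aluminium with a grey lining, 214 mm long (its x) by 148 mm (its y) by 74 mm high; walls and floor 12 mm thick, so the inside is 190 x 124 mm and its floor lies 12 mm above the bench. It does not move. The bench on its left (+y) is free. Origin: centre of its underside; x points to its back (away from the robot), z up.
- box_back (a point): Middle of the top of the cool box's back wall, on its outer edge: 107 mm along the box's x, 74 mm up.
- lid: Loose lid of the cool box, 0.24 kg: aluminium plate 214 x 148 x 12 mm, flush with the box's outside when shut; under it a white plug 180 x 114 mm, 8 mm deep, with 5 mm play in the box all round; on top one black grip ridge. Origin: centre of the plug's underside: 66 mm above the box's origin when seated, 0 when flat on the bench, ridge up. x points to its back edge, z up.
- lid_grip (a point): Middle of the top edge of the lid's grip ridge: 85 mm towards the front (-x) from the lid's origin and 48 mm above it. The ridge is 14 mm thick (along the lid's x), 70 mm long (along its y) and stands 28 mm above the lid's top face; pinch it from above along the lid's x.
- lid_back (a point): Middle of the lid's back edge, on the plate's underside: 107 mm along the lid's x, 8 mm above its origin. When the lid is shut it lies on the point box_back.
- pot0: Specimen pot, all four alike: clear body 46 mm across and 24 mm high under a white screw cap 50 mm across and 18 mm high; 42 mm high in all, about 75 g. Origin: centre of its underside; z up through the cap. Two to four are present (None: absent), standing in the cool box in two rows, about 86 mm apart along the box's x and 62 mm along its y.
- pot1: Specimen pot, all four alike: clear body 46 mm across and 24 mm high under a white screw cap 50 mm across and 18 mm high; 42 mm high in all, about 75 g. Origin: centre of its underside; z up through the cap. Two to four are present (None: absent), standing in the cool box in two rows, about 86 mm apart along the box's x and 62 mm along its y.
- pot2: Specimen pot, all four alike: clear body 46 mm across and 24 mm high under a white screw cap 50 mm across and 18 mm high; 42 mm high in all, about 75 g. Origin: centre of its underside; z up through the cap. Two to four are present (None: absent), standing in the cool box in two rows, about 86 mm apart along the box's x and 62 mm along its y.
- pot3: Specimen pot, all four alike: clear body 46 mm across and 24 mm high under a white screw cap 50 mm across and 18 mm high; 42 mm high in all, about 75 g. Origin: centre of its underside; z up through the cap. Two to four are present (None: absent), standing in the cool box in two rows, about 86 mm apart along the box's x and 62 mm along its y.
- tray: Grey open sample tray, loose on the bench, 155 mm (its x) by 130 mm (its y) by 25 mm high, walls and floor 5 mm thick, 0.4 kg empty. Origin: centre of its underside, z up.
- bay: Hand-over bay: a rectangle of flat yellow tape on the bench, free space inside 205 mm (its x) by 180 mm (its y), tape 18 mm wide. Origin: its centre, on the bench; the tray belongs in it with the tray's x along the bay's x.
- wash_bottle: Bystander, to be left alone: white wash bottle, 62 mm across, 200 mm tall with a bent blue spout, standing beyond the cool box and the tray.
- label_roll: Bystander, to be left alone: roll of blank paper labels lying flat, 76 mm across, 45 mm high, beyond the cool box.
- marker: Bystander, to be left alone: white and black marker pen, 135 mm long and 16 mm thick, lying near the robot.
- microplate: Bystander, to be left alone: white well plate 128 x 86 x 14 mm, lying on the left near the robot.
- timer: Bystander, to be left alone: white bench timer 70 x 65 x 30 mm, far right.
- stain_jar: Bystander, to be left alone: amber jar with a white cap, 72 mm across, 105 mm tall, beyond the tray.
Things that resemble listed ones, but are neither listed nor needed, are in the scene too. Several things have the shape of the tray; the one meant has the colours described above.

How it is judged:
On the way, in this order (a step that is already met when the one before it is completed fails the run):
1. the lid is tipped up at the front by more than 0.2 rad (11 degrees), its back edge still within 25 mm of the box's back rim (angle between lid's own z axis and vertical above 0.2 rad and distance between lid_back and box_back below 0.025 m and z of lid_grip in the frame of coolbox above 0.135 m), for 0.1 s.
2. the lid lies flat on the bench, ridge up, let go (height (world z) of lid below 0.006 m and angle between lid's own z axis and vertical below 0.06 rad and linear speed of lid below 0.02 m/s and contact force between the fingers and lid below 0.1 N), for 0.2 s.
3. every pot stands upright in the tray, the tray not yet in the bay (x of pot0 in the frame of tray between -0.055 and 0.055 m and y of pot0 in the frame of tray between -0.043 and 0.043 m and z of each of pot0, pot1, pot2, pot3 in the frame of tray below 0.012 m and angle between each of pot0, pot1, pot2, pot3's own z axis and vertical below 0.15 rad and linear speed of each of pot0, pot1, pot2, pot3 below 0.03 m/s and x of pot1 in the frame of tray between -0.055 and 0.055 m and y of pot1 in the frame of tray between -0.043 and 0.043 m and x of pot2 in the frame of tray between -0.055 and 0.055 m and y of pot2 in the frame of tray between -0.043 and 0.043 m and x of pot3 in the frame of tray between -0.055 and 0.055 m and y of pot3 in the frame of tray between -0.043 and 0.043 m and horizontal distance between tray and bay above 0.05 m), for 0.2 s.
4. the lid is back on the box, fully down (horizontal distance between lid and coolbox below 0.01 m and z of lid in the frame of coolbox below 0.07 m and angle between lid's own z axis and vertical below 0.04 rad and linear speed of lid below 0.02 m/s), for 0.2 s.
At the end, for the whole second after the job is handed in: Lid on the cool box (within 10 mm of centre, at most 4 mm high, level to 0.04 rad); every pot upright on the tray's floor; tray flat on the bench in the bay, its centre within 28 mm of the bay's along each bay axis, square to 0.25 rad; all at rest (all of step 4 and x of pot0 in the frame of tray between -0.055 and 0.055 m and y of pot0 in the frame of tray between -0.043 and 0.043 m and z of each of pot0, pot1, pot2, pot3 in the frame of tray below 0.012 m and angle between each of pot0, pot1, pot2, pot3's own z axis and vertical below 0.15 rad and linear speed of each of pot0, pot1, pot2, pot3 below 0.03 m/s and x of pot1 in the frame of tray between -0.055 and 0.055 m and y of pot1 in the frame of tray between -0.043 and 0.043 m and x of pot2 in the frame of tray between -0.055 and 0.055 m and y of pot2 in the frame of tray between -0.043 and 0.043 m and x of pot3 in the frame of tray between -0.055 and 0.055 m and y of pot3 in the frame of tray between -0.043 and 0.043 m and x of tray in the frame of bay between -0.028 and 0.028 m and y of tray in the frame of bay between -0.028 and 0.028 m and angle between the x axis of tray and the x axis of bay, either way round below 0.25 rad and linear speed of tray below 0.02 m/s and height (world z) of tray below 0.005 m); the robot touches nothing.
It fails at once if the tray is lifted off the bench (height (world z) of tray above 0.025 m).
It fails at once if a bystander is moved more than 40 mm (distance of any of wash_bottle, label_roll, marker, microplate, timer, stain_jar from where it was at the start of the episode above 0.04 m).
Of pot0, pot1, pot2, pot3 only 2 to 4 are there at a start; the rules pass over those that are not, and their reading is None.
At some moment in a run one of tray may be knocked a few centimetres aside while the robot is not near it.
Once in a run the grip may slacken for a moment while it holds something.
It also fails if it takes over 210 s, if anything falls off the work surface, if the arm or the gripper's body presses on something with over 40 N, if the wrist force passes 120 N, or if a joint passes its speed limit or range.

## Working session

There is one attempt and no reset: what is moved stays moved. The work goes in short steps, Python scripts to look and compute and a shell command to move; the robot and the scene stay as the last step left them, time stands still between calls to the robot, and variables do not carry over. Pictures are saved under pics/ and viewed, at most 14 in all, crops included, and the job is handed in when it is done.

```bash
mkdir -p pics; python3 - <<'E'
from station import *
import cv2, json
for n in ("scene","top"):
    im=snapshot(n); cv2.imwrite(f"pics/{n}0.png",cv2.resize(im[:,:,::-1],(784,588),interpolation=cv2.INTER_CUBIC))
    cv2.imwrite(f"raw_{n}0.png",im[:,:,::-1])
    print(n,get_calibration(n))
s=observe();print(s)
E
```

```text
scene {'fx': 446.48815021158634, 'fy': 446.48815021158634, 'cx': 289.35723897734766, 'cy': 205.99796701481608, 'k1': 0.050566276451136406, 'R': array([[-0.85530717,  0.51807451, -0.00696038],
       [ 0.4214778 ,  0.68789357, -0.59089669],
       [-0.30134051, -0.50833183, -0.80671721]]), 't': array([ 0.47538462, -0.04315816,  1.28569235])}
top {'fx': 420.22016585954185, 'fy': 420.22016585954185, 'cx': 282.44182610106725, 'cy': 208.81666341122934, 'k1': -0.09946327628288805, 'R': array([[ 0.02223202, -0.99948027, -0.02334349],
       [-0.99771435, -0.02069034, -0.06432721],
       [ 0.06381079,  0.02472026, -0.9976558 ]]), 't': array([-0.14214283,  0.49244274,  1.25705662])}
{'time': 0.1, 'joint_positions': array([ 1.13817402e+00,  1.16428917e-01,  1.44217604e+00, -1.50894103e-06,
        1.58398449e+00, -3.77856081e-02]), 'joint_vel': array([-0.00084606, -0.00033224, -0.00116981, -0.00064494,  0.00149368,
       -0.00146775]), 'joint_torque': array([ 1.59292384e-03, -7.33662128e+01, -6.33789539e+01,  1.05293784e-04,
        5.18897039e-03, -7.64144716e-05]), 'ee_pos': array([0.25958715, 0.62294337, 0.25565604]), 'tcp_rot': array([[-9.23059379e-01,  3.84657263e-01, -4.16537813e-04],
       [ 3.84657487e-01,  9.23058935e-01, -9.05588789e-04],
       [ 3.61476446e-05, -9.96136613e-04, -9.99999503e-01]]), 'ft_force': array([-0.41308864, -0.30913916, -0.24838489]), 'torque': array([ 0.00798902, -0.00596827,  0.04374235]), 'grip_force': 0.0, 'finger_gap': 0.9985856461743263}
```

View pics/scene0.png

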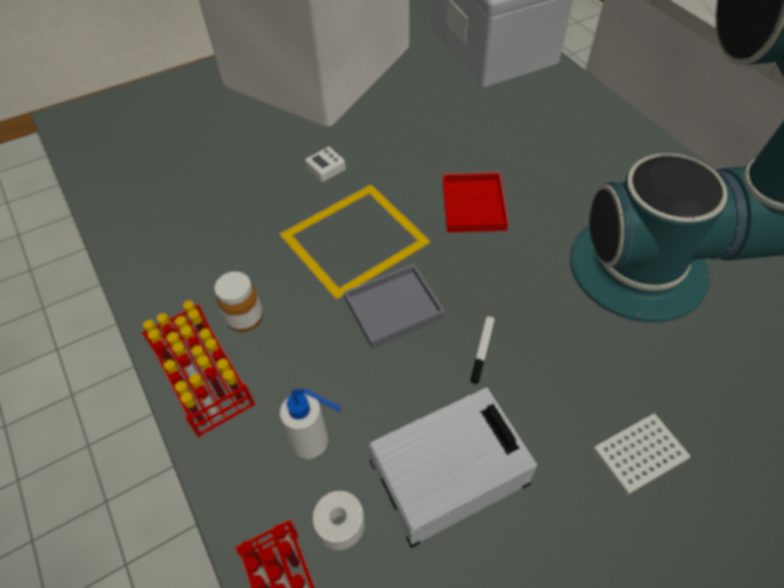

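View pics/top0.png

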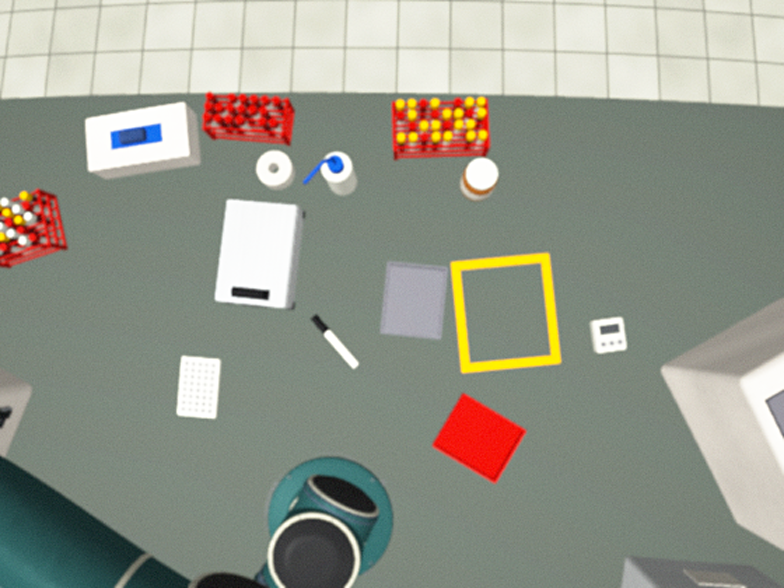

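Scene view: the lidded cool box is at about (452,465), the grey tray at (395,305), the yellow bay at (355,240). Two things have the tray's shape. The grey one is at top (414,300) / scene (395,305), and the red one at top (480,437) / scene (475,202). The grey one fits the description. I'll confirm that in enlarged crops.

```bash
cat > h.py <<'E'
import numpy as np, cv2
from station import *
def ray(n,px):
    c=get_calibration(n); K=np.array([[c['fx'],0,c['cx']],[0,c['fy'],c['cy']],[0,0,1]])
    u=cv2.undistortPoints(np.array([[px]],float),K,np.array([c['k1'],0,0,0,0]))[0,0]
    return -c['R'].T@c['t'], c['R'].T@np.array([u[0],u[1],1])
def onplane(n,px,z):
    o,d=ray(n,px); return o+d*(z-o[2])/d[2]
def tri(ps,pt):
    (o1,d1),(o2,d2)=ray('scene',ps),ray('top',pt)
    A=np.stack([d1,-d2],1); l=np.linalg.lstsq(A,o2-o1,rcond=None)[0]
    a,b=o1+d1*l[0],o2+d2*l[1]; return (a+b)/2,np.linalg.norm(a-b)
def proj(n,X):
    c=get_calibration(n); p=c['R']@np.asarray(X)+c['t']; u=p[:2]/p[2]; u=u*(1+c['k1']*(u@u))
    return u*[c['fx'],c['fy']]+[c['cx'],c['cy']]
def tile(specs,name,ims=None):
    # specs: (cam,x0,y0,scale) four tiles of 400x300
    if ims is None: ims={n:snapshot(n)[:,:,::-1] for n in {s[0] for s in specs}}
    T=[]
    for n,x0,y0,s in specs:
        im=ims[n]; w,h=int(400/s),int(300/s)
        t=cv2.resize(im[y0:y0+h,x0:x0+w],(400,300),interpolation=cv2.INTER_CUBIC)
        step=20
        for g in range(-(-x0//step)*step,x0+w,step):
            X=int((g+.5-x0)*s);cv2.line(t,(X,0),(X,6),(0,0,255),1);cv2.putText(t,str(g),(X+1,14),0,.33,(0,0,255),1)
        for g in range(-(-y0//step)*step,y0+h,step):
            Y=int((g+.5-y0)*s);cv2.line(t,(0,Y),(6,Y),(0,0,255),1);cv2.putText(t,str(g),(8,Y+4),0,.33,(0,0,255),1)
        T.append(t)
    while len(T)<4:T.append(np.zeros((300,400,3),np.uint8))
    cv2.imwrite(f"pics/{name}.png",np.vstack([np.hstack(T[:2]),np.hstack(T[2:])]))
E
python3 - <<'E'
from h import *
ims={n:cv2.imread(f"raw_{n}0.png") for n in("scene","top")}
tile([("scene",258,276,2.7),("top",140,138,3.3),("scene",195,128,2.5),("top",266,172,2.9)],"tile1",ims)
E
```

```text
(no output)
```

View pics/tile1.png

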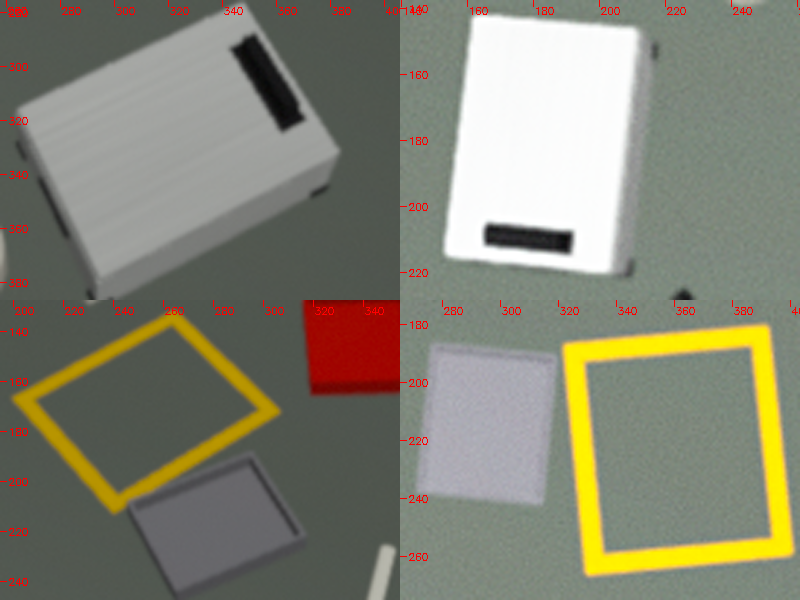

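Crops: the grey open tray (tile 4 around (490,425)) touches nothing and sits just beside the yellow bay. It is the tray meant; the red one is the decoy. The lid is shut with its ridge at the front. Next I triangulate the corners I read off.

```bash
python3 - <<'E'
from h import *
np.set_printoptions(precision=4,suppress=True)
def S(t,X,Y):
    n,x0,y0,s=[("scene",258,276,2.7),("top",140,138,3.3),("scene",195,128,2.5),("top",266,172,2.9)][t]
    return (x0+(X+.5)/s-.5,y0+(Y+.5)/s-.5)
order="FL FR BR BL".split()
G={'lid':([(340,151),(250,8),(18,108),(98,278)],[(44,256),(212,272),(240,28),(72,14)],0,1,.086),
'tray':([(305,237),(255,155),(128,203),(178,297)],[(17,193),(143,204),(157,56),(32,43)],2,3,.025),
'bay':([(281,110),(178,15),(12,98),(113,213)],[(187,277),(394,251),(368,25),(163,43)],2,3,0)}
for k,(s,t,a,b,z) in G.items():
    P=[];Q=[];
    for i in range(4):
        if k=='bay': t_=[t[0],t[1],t[2],t[3]]
        p,e=tri(S(a,*s[i]),S(b,*t[i])); q=onplane('top',S(b,*t[i]),z);q2=onplane('scene',S(a,*s[i]),z)
        print(k,order[i],p,round(e,4),q[:2],q2[:2]); P.append(p);Q.append((q+q2)/2)
    for P in (np.array(P),np.array(Q)):
        c=P.mean(0); x=(P[2]+P[3]-P[0]-P[1])/2; y=(P[0]+P[3]-P[1]-P[2])/2
        print(' centre',c,'lenx',np.linalg.norm(x),'leny',np.linalg.norm(y),'yaw',np.arctan2(x[1],x[0]),np.arctan2(-y[0],y[1]))
E
```

```text
lid FL [0.4654 0.2402 0.0878] 0.0027 [0.4644 0.2417] [0.4658 0.2391]
lid FR [0.4515 0.0959 0.0749] 0.0065 [0.4537 0.0916] [0.453  0.1017]
lid BR [0.6672 0.0756 0.0863] 0.0044 [0.6692 0.0745] [0.6653 0.0767]
lid BL [0.6793 0.2239 0.0923] 0.0011 [0.6803 0.2263] [0.6789 0.2222]
 centre [0.5658 0.1589 0.0853] lenx 0.21576933860711572 leny 0.14723356252314904 yaw -0.0850084259850885 -0.08853649827401795
 centre [0.5663 0.1592 0.086 ] lenx 0.21497164888033404 leny 0.14671025282574343 yaw -0.08663437263040631 -0.0820785194743608
tray FL [ 0.407  -0.1018  0.0239] 0.0024 [ 0.4059 -0.1011] [ 0.4084 -0.1019]
tray FR [ 0.3952 -0.2299  0.0197] 0.0054 [ 0.3975 -0.2311] [ 0.3952 -0.2248]
tray BR [ 0.5497 -0.2423  0.0237] 0.0027 [ 0.5507 -0.2429] [ 0.5489 -0.2406]
tray BL [ 0.5609 -0.1119  0.0192] 0.0034 [ 0.5617 -0.113 ] [ 0.561  -0.1078]
 centre [ 0.4782 -0.1715  0.0217] lenx 0.1546345181230081 leny 0.1297192729925116 yaw -0.07292671430100854 -0.08874720588515422
 centre [ 0.4787 -0.1704  0.025 ] lenx 0.15422586629328844 leny 0.12935771299504026 yaw -0.07358718326374938 -0.086501446071545
bay FL [ 0.3231 -0.2802  0.0038] 0.0023 [ 0.3219 -0.2799] [ 0.3222 -0.2835]
bay FR [ 0.3488 -0.4966 -0.0079] 0.0094 [ 0.3531 -0.4972] [ 0.3487 -0.4865]
bay BR [ 0.5897 -0.4667  0.0031] 0.0024 [ 0.5912 -0.468 ] [ 0.5881 -0.4686]
bay BL [ 0.5656 -0.2496  0.0077] 0.0019 [ 0.5674 -0.2506] [ 0.563  -0.2542]
 centre [ 0.4568 -0.3733  0.0017] lenx 0.24372786775631597 leny 0.21836150310562463 yaw 0.12454499255711235 0.11436977358141404
 centre [ 0.4569 -0.3736  0.    ] lenx 0.24238000298251197 leny 0.21470966800983254 yaw 0.1091106182713255 0.12448978683487043
```

The tray, bay and box dimensions agree with the text (lid top 86 mm, tray rim 22 mm). Next I cross-check the ridge, find nearby obstacles and compute the approach.

```bash
cat >> h.py <<'E'
from scipy.spatial.transform import Rotation as Rot
BOX=np.array([.566,.159]);BYAW=-.085
def Rdown(a): # tool y at world angle a, z down
    return np.array([[-np.sin(a),np.cos(a),0],[np.cos(a),np.sin(a),0],[0,0,-1]])
def loc(c,yaw,x,y): return np.array([c[0]+x*np.cos(yaw)-y*np.sin(yaw),c[1]+x*np.sin(yaw)+y*np.cos(yaw)])
def row(pos,R):
    s=observe();C=s['tcp_rot'];d=C.T@(np.asarray(pos)-s['ee_pos'])*1000
    w=Rot.from_matrix(C.T@R).as_rotvec(); print('row',np.round(d,1),np.round(w,3),'t',round(s['time'],2))
E
python3 - <<'E'
from h import *
np.set_printoptions(precision=4,suppress=True)
for X,Y in [(128.5,238.5)]:
    print('ridge top',onplane('top',(140+X/3.3-.35,138+Y/3.3-.35),.114))
# ridge top edge corners in scene: approx far faces
for X,Y in [(231,46),(255,35),(303,120),(284,131)]:
    print('ridge sc',onplane('scene',(258+X/2.7-.3,276+Y/2.7-.3),.114)[:2])
g=loc(BOX,BYAW,-.085,0);print('grip calc',g)
for n,p,z in [('micro',(198,387),.014),('whitebox',(145,140),.1),('rack',(15,225),.06),('marker',(318,318),.016),('marker2',(356,366),.016),('roll',(274,170),.045),('bottle',(340,190),.1),('jar',(480,180),.1)]:
    print(n,onplane('top',(p[0]/1.4,p[1]/1.4),z)[:2])
row([*g,.17],Rdown(BYAW)); row([*g,.115],Rdown(BYAW))
E
```

```text
ridge top [0.4798 0.1588 0.114 ]
ridge sc [0.4969 0.1314]
ridge sc [0.4747 0.1336]
ridge sc [0.4853 0.211 ]
ridge sc [0.5032 0.2105]
grip calc [0.4813 0.1662]
micro [0.2791 0.2956]
whitebox [0.8034 0.4062]
rack [0.6258 0.7225]
marker [0.4362 0.0346]
marker2 [ 0.335  -0.0504]
roll [0.7535 0.1367]
bottle [ 0.6977 -0.0154]
jar [ 0.7236 -0.3015]
row [-380.3 -336.2   86. ] [-0.001  0.001  1.261] t 0.1
row [-380.3 -336.2  141. ] [-0.001  0.001  1.261] t 0.1
```

```bash
python3 -m jog '[[-380,-336,86,0,0,1.261],[-380,-336,86,0,0,1.261],[-380,-336,86,0,0,1.261],[-380,-336,86,0,0,1.261],[-380,-336,86,0,0,1.261],[-380,-336,86,0,0,1.261],[-380,-336,86,0,0,1.261],[-380,-336,86,0,0,1.261],[-380,-336,86,0,0,1.261],[-380,-336,86,0,0,1.261],[-380,-336,86,0,0,1.261],[-380,-336,86,0,0,1.261],[-380,-336,86,0,0,1.261],[-380,-336,86,0,0,1.261],[-380,-336,86,0,0,1.261],[-380,-336,86,0,0,1.261]]' 0; python3 - <<'E'
from h import *
row([*loc(BOX,BYAW,-.085,0),.115],Rdown(BYAW))
tile([("scene",300,240,3.3),("top",140,150,3.3)],"tile2")
E
```

```text
time: 1.43
ee_pos: [0.481, 0.1673, 0.1704]
tcp_rot: [[0.085, 0.996, -0.0], [0.996, -0.085, 0.0], [0.0, -0.0, -1.0]]
ft_force: [0.2, -0.2, -0.1]
finger_gap: 0.5
grip_force: 0.0
row [-1.   0.4 55.4] [-0. -0.  0.] t 1.43
```

View pics/tile2.png

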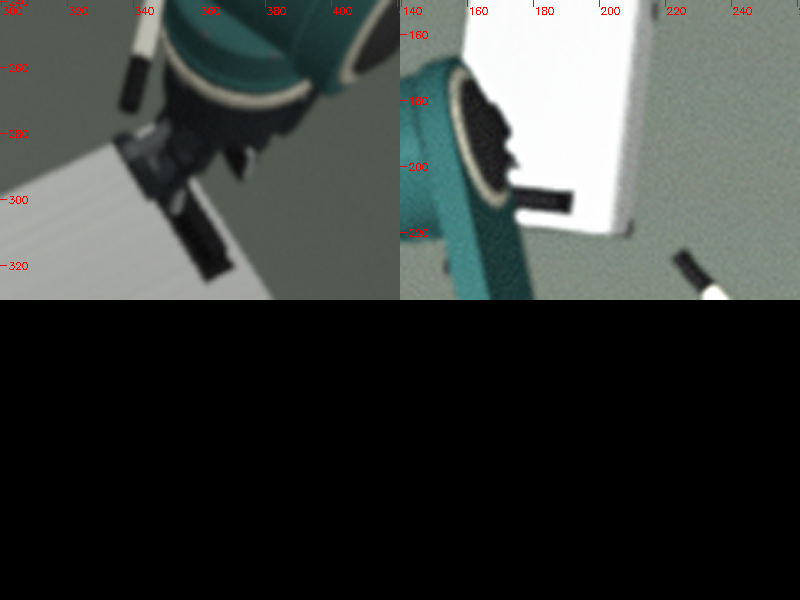

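The open jaws (scene tile, about (155,165)) stand over the ridge at (205,240). I descend and close.

```bash
python3 -m jog '[[0,0,30,0,0,0],[0,0,45,0,0,0],[0,0,55,0,0,0],[0,0,55,0,0,0],[0,0,55,0,0,0]]' ; python3 -m jog '[[0,0,0,0,0,0],[0,0,0,0,0,0],[0,0,0,0,0,0],[0,0,0,0,0,0],[0,0,0,0,0,0],[0,0,0,0,0,0]]' 1
```

```text
time: 1.95
ee_pos: [0.4811, 0.1673, 0.1157]
tcp_rot: [[0.084, 0.996, -0.0], [0.996, -0.084, -0.0], [-0.0, -0.0, -1.0]]
ft_force: [-0.4, 0.3, 0.5]
finger_gap: 0.502
grip_force: 0.0
time: 2.45
ee_pos: [0.4817, 0.167, 0.1167]
tcp_rot: [[0.085, 0.996, 0.002], [0.996, -0.085, 0.001], [0.001, 0.002, -1.0]]
ft_force: [-1.8, -0.4, 6.8]
finger_gap: 0.148
grip_force: 60.5
```

```bash
python3 -m jog '[[0,1.5,-6,0.035,0,0],[0,3.4,-13,0.07,0,0],[0,5.5,-20,0.105,0,0],[0,7.7,-26,0.14,0,0],[0,10,-33,0.175,0,0],[0,13,-39,0.21,0,0],[0,16,-45,0.245,0,0],[0,19,-51,0.28,0,0],[0,19,-51,0.28,0,0],[0,19,-51,0.28,0,0],[0,19,-51,0.28,0,0]]'; python3 - <<'E'
from h import *
tile([("scene",258,240,2.5),("top",140,120,2.7)],"tile3")
s=observe();print(s['finger_gap'],s['grip_force'])
E
```

```text
time: 3.37
ee_pos: [0.5003, 0.1651, 0.1663]
tcp_rot: [[0.085, 0.958, -0.273], [0.996, -0.082, 0.023], [0.0, -0.274, -0.962]]
ft_force: [1.2, 0.7, 0.2]
finger_gap: 0.151
grip_force: 59.8
0.14803493802584528 59.83878135681152
```

View pics/tile3.png

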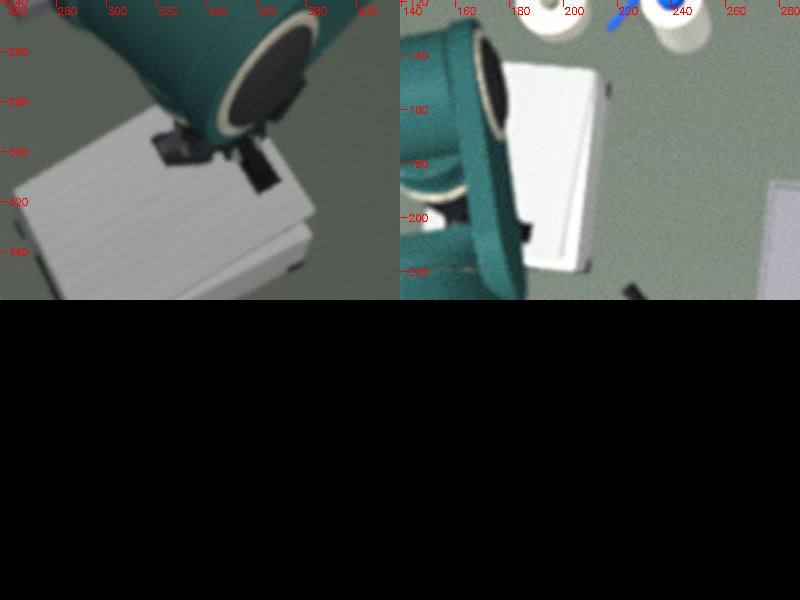

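The lid is tipped about 16°: a gap shows at its front-left (scene tile (300,228)) and the back edge is still on the rim. Next I lift, level and carry it left.

```bash
python3 - <<'E'
from h import *
s=observe(); R=s['tcp_rot']
row(s['ee_pos']+[0,0,.07],R)
g=loc(BOX,BYAW,-.085,0)
row([*g,.215],Rdown(BYAW))
g=loc(BOX,BYAW,-.115,.22)
row([*g,.215],Rdown(BYAW))
E
```

```text
row [  0.  -19.2 -67.3] [0. 0. 0.] t 3.47
row [ -0.5 -31.4 -41.7] [-0.278 -0.     0.   ] t 3.47
row [219.5 -60.2 -33.4] [-0.278 -0.     0.   ] t 3.47
```

```bash
python3 -m jog '[[0,-6,-22,0,0,0],[0,-13,-45,0,0,0],[0,-19,-67,0,0,0],[0,-22,-60,-0.07,0,0],[0,-25,-54,-0.14,0,0],[0,-28,-48,-0.21,0,0],[0,-31,-42,-0.278,0,0],[20,-34,-41,-0.278,0,0],[45,-38,-40,-0.278,0,0],[75,-42,-39,-0.278,0,0],[105,-46,-38,-0.278,0,0],[135,-50,-37,-0.278,0,0],[165,-54,-36,-0.278,0,0],[190,-57,-35,-0.278,0,0],[210,-59,-34,-0.278,0,0],[219,-60,-33,-0.278,0,0],[219,-60,-33,-0.278,0,0],[219,-60,-33,-0.278,0,0]]'; python3 - <<'E'
from h import *
row([*loc(BOX,BYAW,-.115,.22),.05],Rdown(BYAW))
tile([("scene",290,290,3),("top",80,120,2.7)],"tile4")
E
```

```text
time: 4.97
ee_pos: [0.4699, 0.3871, 0.214]
tcp_rot: [[0.084, 0.996, -0.003], [0.996, -0.084, -0.001], [-0.001, -0.003, -1.0]]
ft_force: [-0.3, 0.2, -3.7]
finger_gap: 0.15
grip_force: 59.4
row [  1.1   0.6 164. ] [-0.003  0.001  0.001] t 4.97
```

View pics/tile4.png

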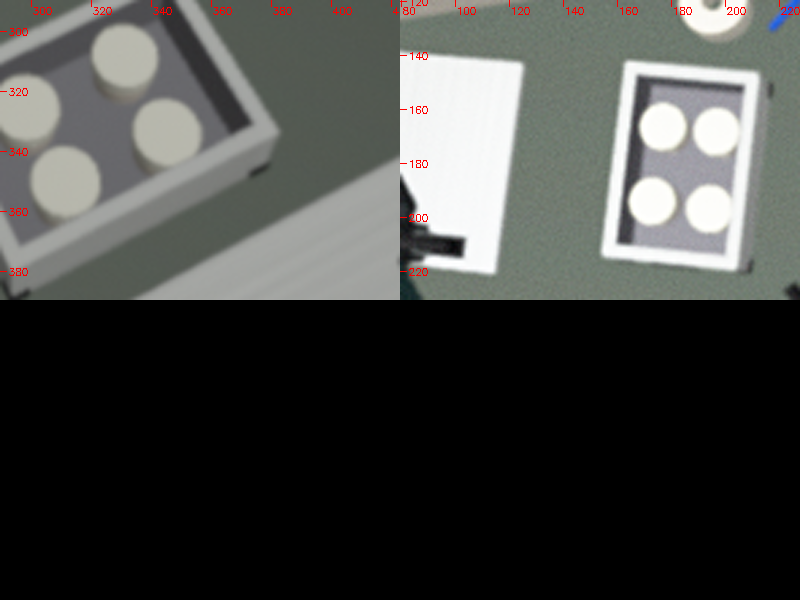

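The lid is off and level, and four pots stand in the box. Top-tile caps are at (663,127), (716,131), (653,201), (709,208), and scene-tile caps at (66,181), (28,106), (168,133), (126,54). I lower the lid and measure the pots.

```bash
python3 -m jog '[[0,0,20,0,0,0],[0,0,45,0,0,0],[0,0,70,0,0,0],[0,0,95,0,0,0],[0,0,120,0,0,0],[0,0,140,0,0,0],[0,0,152,0,0,0],[0,0,159,0,0,0],[0,0,163,0,0,0],[0,0,163,0,0,0],[0,0,163,0,0,0]]'
python3 - <<'E'
from h import *
np.set_printoptions(precision=4,suppress=True)
for k,s,t in [('BL',(66,181),(263,127)),('BR',(28,106),(316,131)),('FL',(168,133),(253,201)),('FR',(126,54),(309,208))]:
    ps=(290+s[0]/3-.33,290+s[1]/3-.33);pt=(80+t[0]/2.7-.3,120+t[1]/2.7-.3)
    p,e=tri(ps,pt); q=(onplane('scene',ps,.054)+onplane('top',pt,.054))/2
    c,sn=np.cos(BYAW),np.sin(BYAW); d=q[:2]-BOX
    print(k,p,round(e,4),'plane',q[:2],'boxframe',c*d[0]+sn*d[1],-sn*d[0]+c*d[1])
E
```

```text
time: 5.98
ee_pos: [0.4705, 0.3877, 0.0528]
tcp_rot: [[0.085, 0.996, -0.001], [0.996, -0.085, 0.001], [0.001, -0.001, -1.0]]
ft_force: [0.4, 0.5, -2.2]
finger_gap: 0.15
grip_force: 59.4
BL [0.6117 0.1848 0.056 ] 0.0006 plane [0.6117 0.1848] boxframe 0.04332479602260448 0.029582831256950135
BR [0.607  0.1247 0.0596] 0.0019 plane [0.6068 0.1244] boxframe 0.04363202506774277 -0.030989652961787486
FL [0.5291 0.1934 0.0544] 0.0018 plane [0.5291 0.1933] boxframe -0.03972769797384861 0.031075953475157514
FR [0.5222 0.129  0.0599] 0.0014 plane [0.5216 0.1287] boxframe -0.0417161705856001 -0.03393598642773083
```

```bash
python3 -m jog '[[0,0,1,0,0,0],[0,0,2,0,0,0],[0,0,2.5,0,0,0],[0,0,2.5,0,0,0]]'
```

```text
time: 6.32
ee_pos: [0.4704, 0.3878, 0.0507]
tcp_rot: [[0.085, 0.996, -0.001], [0.996, -0.085, 0.001], [0.001, -0.001, -1.0]]
ft_force: [-4.2, -3.0, 8.4]
finger_gap: 0.155
grip_force: 61.0
```

```bash
python3 -m jog '[[0,0,0,0,0,0],[0,0,0,0,0,0],[0,0,0,0,0,0],[0,0,0,0,0,0],[0,0,0,0,0,0]]' 0.3; python3 - <<'E'
from h import *
row([*loc(BOX,BYAW,.0435,.0296),.055],Rdown(BYAW))
E
```

```text
time: 6.73
ee_pos: [0.47, 0.3875, 0.0491]
tcp_rot: [[0.085, 0.996, -0.002], [0.996, -0.085, 0.0], [0.0, -0.002, -1.0]]
ft_force: [0.6, -0.0, 0.8]
finger_gap: 0.348
grip_force: 0.0
row [-190.   158.5   -6.2] [-0.002 -0.     0.   ] t 6.73
```

```bash
python3 -m jog '[[0,0,-20,0,0,0],[0,0,-50,0,0,0],[0,0,-90,0,0,0],[-30,25,-130,0,0,0],[-60,50,-135,0,0,0],[-90,75,-135,0,0,0],[-120,100,-135,0,0,0],[-150,125,-135,0,0,0],[-175,146,-135,0,0,0],[-190,158.5,-135,0,0,0],[-190,158.5,-135,0,0,0],[-190,158.5,-135,0,0,0]]' -0.46; python3 - <<'E'
from h import *
row([*loc(BOX,BYAW,.0435,.0296),.055],Rdown(BYAW))
tile([("scene",330,250,2),("top",60,120,2.0)],"lidcheck")
E
```

```text
time: 7.73
ee_pos: [0.6124, 0.1838, 0.1835]
tcp_rot: [[0.087, 0.996, -0.002], [0.996, -0.087, 0.0], [-0.0, -0.002, -1.0]]
ft_force: [-0.2, 0.1, -0.7]
finger_gap: 0.732
grip_force: 0.0
row [  0.9  -0.4 128.5] [-0.002  0.    -0.002] t 7.73
```

View pics/lidcheck.png

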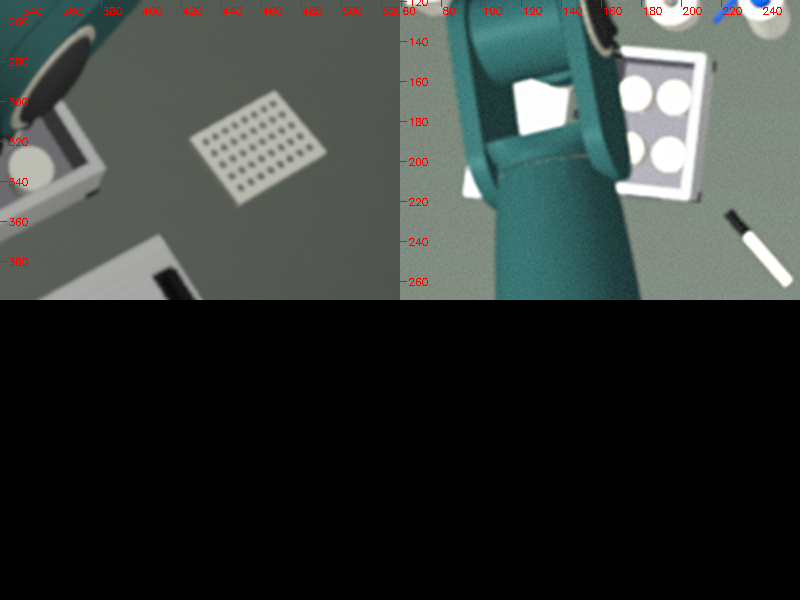

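The lid lies flat on the bench, ridge up and released (scene tile, ridge at (175,280)), and the microplate is untouched. I descend on pot BL and grip.

```bash
python3 -m jog '[[1,0,35,0,0,0],[1,0,70,0,0,0],[1,0,100,0,0,0],[1,0,118,0,0,0],[1,0,128.5,0,0,0],[1,0,128.5,0,0,0],[1,0,128.5,0,0,0]]'; python3 -m jog '[[0,0,0,0,0,0],[0,0,0,0,0,0],[0,0,0,0,0,0],[0,0,0,0,0,0],[0,0,0,0,0,0]]' 1
```

```text
time: 8.42
ee_pos: [0.6119, 0.1864, 0.0561]
tcp_rot: [[0.084, 0.996, -0.002], [0.996, -0.084, 0.0], [0.0, -0.002, -1.0]]
ft_force: [-0.0, -0.1, 0.8]
finger_gap: 0.733
grip_force: 0.0
time: 8.83
ee_pos: [0.6128, 0.1862, 0.0577]
tcp_rot: [[0.085, 0.996, 0.001], [0.996, -0.085, 0.001], [0.001, 0.001, -1.0]]
ft_force: [-1.3, 1.2, 7.2]
finger_gap: 0.564
grip_force: 62.0
```

```bash
python3 - <<'E'
from h import *
np.set_printoptions(precision=3,suppress=True)
print('spout tip',onplane('top',(305/1.4,185/1.4),.19)[:2],'cap',onplane('top',(336/1.4,163/1.4),.2)[:2])
T=(.4785,-.171);ty=-.08
R=Rdown(BYAW)
row([.50,.05,.16],R)
for x,y in[(.04,-.029)]: row([*loc(T,ty,x,y),.16],R); row([*loc(T,ty,x,y),.053],R)
E
```

```text
spout tip [0.685 0.041] cap [ 0.726 -0.019]
row [-145.2 -100.8 -102.6] [ 0.001 -0.001  0.   ] t 8.83
row [-396.   -63.3 -102.9] [ 0.001 -0.001  0.   ] t 8.83
row [-396.1  -63.4    4.1] [ 0.001 -0.001  0.   ] t 8.83
```

```bash
python3 -m jog '[[0,0,-25,0,0,0],[0,0,-55,0,0,0],[0,-10,-85,0,0,0],[-20,-30,-103,0,0,0],[-50,-50,-103,0,0,0],[-80,-70,-103,0,0,0],[-115,-90,-103,0,0,0],[-150,-100,-103,0,0,0],[-185,-97,-103,0,0,0],[-220,-92,-103,0,0,0],[-255,-86,-103,0,0,0],[-290,-80,-103,0,0,0],[-325,-74,-103,0,0,0],[-355,-69,-103,0,0,0],[-380,-65,-103,0,0,0],[-396,-63,-103,0,0,0],[-396,-63,-103,0,0,0],[-396,-63,-103,0,0,0]]'; python3 - <<'E'
from h import *
T=(.4785,-.171);ty=-.08
row([*loc(T,ty,.04,-.029),.053],Rdown(BYAW))
tile([("scene",195,128,2.5),("top",266,172,2.9),("scene",258,250,2.7),("top",140,120,2.7)],"t5")
E
```

```text
time: 10.33
ee_pos: [0.5157, -0.2041, 0.1592]
tcp_rot: [[0.086, 0.996, -0.001], [0.996, -0.086, -0.0], [-0.0, -0.001, -1.0]]
ft_force: [0.6, 0.8, -0.5]
finger_gap: 0.564
grip_force: 63.8
row [  1.    0.4 106.2] [-0.001  0.    -0.001] t 10.33
```

View pics/t5.png

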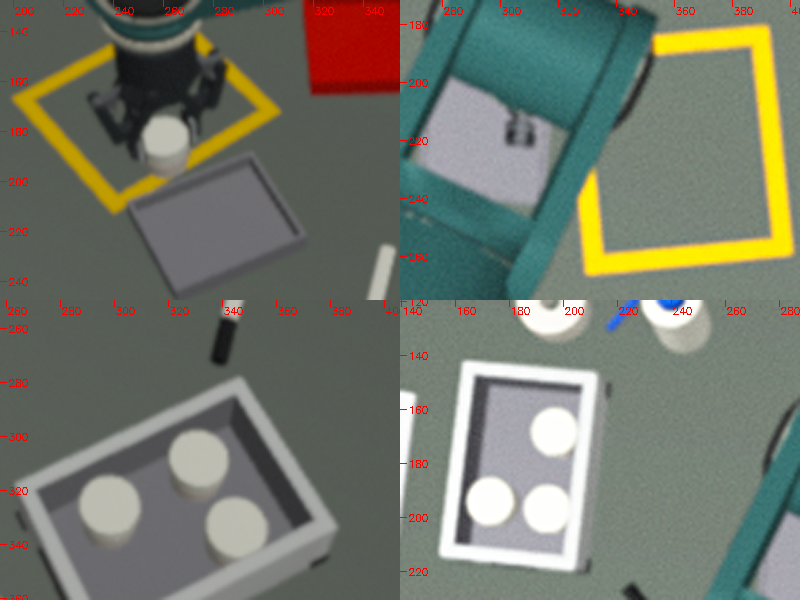

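Pot BL hangs in the jaws (tile (165,145)). The tray is where it was (corners (128,203), (305,237)) and three pots remain in the box. I lower it.

```bash
python3 -m jog '[[1,0,30,0,0,0],[1,0,60,0,0,0],[1,0,85,0,0,0],[1,0,98,0,0,0],[1,0,104,0,0,0],[1,0,107,0,0,0],[1,0,107,0,0,0],[1,0,107,0,0,0]]'
```

```text
time: 11.1
ee_pos: [0.5163, -0.2026, 0.0529]
tcp_rot: [[0.085, 0.996, -0.0], [0.996, -0.085, -0.001], [-0.001, -0.0, -1.0]]
ft_force: [0.4, -0.4, -1.0]
finger_gap: 0.563
grip_force: 63.9
```

```bash
python3 -m jog '[[0,0,0,0,0,0],[0,0,0,0,0,0],[0,0,0,0,0,0],[0,0,0,0,0,0],[0,0,-20,0,0,0],[0,0,-50,0,0,0],[0,0,-85,0,0,0],[0,0,-100,0,0,0],[0,0,-100,0,0,0]]' -0.46; python3 - <<'E'
from h import *
R=Rdown(BYAW)
p=loc(BOX,BYAW,.0436,-.031)
row([*p,.15],R);row([*p,.055],R)
E
```

```text
time: 11.85
ee_pos: [0.5171, -0.2031, 0.1561]
tcp_rot: [[0.085, 0.996, 0.004], [0.996, -0.085, -0.002], [-0.002, 0.004, -1.0]]
ft_force: [0.3, -0.6, 0.2]
finger_gap: 0.728
grip_force: 0.0
row [334.   61.5   5.6] [ 0.004  0.002 -0.   ] t 11.85
row [334.2  61.2 100.6] [ 0.004  0.002 -0.   ] t 11.85
```

```bash
python3 -m jog '[[35,-5,3,0,0,0],[75,-10,5,0,0,0],[115,-12,5,0,0,0],[155,-10,5,0,0,0],[195,-5,5,0,0,0],[230,5,5,0,0,0],[265,20,5,0,0,0],[295,37,5,0,0,0],[320,52,5,0,0,0],[334,61,5,0,0,0],[334,61,5,0,0,0],[334,61,25,0,0,0],[334,61,55,0,0,0],[334,61,80,0,0,0],[334,61,95,0,0,0],[334,61,100.5,0,0,0],[334,61,100.5,0,0,0],[334,61,100.5,0,0,0]]'; python3 -m jog '[[0,0,0,0,0,0],[0,0,0,0,0,0],[0,0,0,0,0,0],[0,0,0,0,0,0],[0,0,0,0,0,0]]' 1;  python3 - <<'E'
from h import *
R=Rdown(BYAW); T=(.4785,-.171);ty=-.08
p=loc(T,ty,.04,.029)
row([*p,.16],R);row([*p,.053],R)
E
```

```text
time: 13.35
ee_pos: [0.6044, 0.1247, 0.0507]
tcp_rot: [[0.085, 0.996, -0.003], [0.996, -0.085, -0.0], [-0.0, -0.003, -1.0]]
ft_force: [1.0, 0.6, 0.6]
finger_gap: 0.729
grip_force: 0.0
time: 13.77
ee_pos: [0.605, 0.1249, 0.0515]
tcp_rot: [[0.085, 0.996, -0.001], [0.996, -0.085, 0.0], [-0.0, -0.001, -1.0]]
ft_force: [-1.8, -1.1, 6.2]
finger_gap: 0.566
grip_force: 62.0
row [-276.4  -61.2 -108.4] [-0.001  0.    -0.   ] t 13.77
row [-276.4  -61.1   -1.4] [-0.001  0.    -0.   ] t 13.77
```

The grip is about 5 mm lower than wanted: the reading was taken before the arm settled. I regrip higher so the tips stay clear of the tray wall.

```bash
python3 -m jog '[[0,0,0,0,0,0],[0,0,0,0,0,0],[0,1,-4,0,0,0],[0,1,-4,0,0,0],[0,1,-4,0,0,0]]' -0.46; python3 -m jog '[[0,0,0,0,0,0],[0,0,0,0,0,0],[0,0,0,0,0,0],[0,0,0,0,0,0],[0,0,0,0,0,0]]' 1;  python3 - <<'E'
from h import *
R=Rdown(BYAW); T=(.4785,-.171);ty=-.08
p=loc(T,ty,.04,.029)
row([*p,.16],R)
E
```

```text
time: 14.18
ee_pos: [0.6059, 0.125, 0.055]
tcp_rot: [[0.085, 0.996, -0.002], [0.996, -0.085, 0.0], [0.0, -0.002, -1.0]]
ft_force: [-0.1, 0.1, -0.3]
finger_gap: 0.727
grip_force: 0.0
time: 14.6
ee_pos: [0.606, 0.1251, 0.0553]
tcp_rot: [[0.085, 0.996, -0.001], [0.996, -0.085, 0.0], [0.0, -0.001, -1.0]]
ft_force: [0.0, -0.1, 4.7]
finger_gap: 0.564
grip_force: 61.9
row [-276.6  -62.1 -104.7] [-0.001 -0.     0.   ] t 14.6
```

```bash
python3 -m jog '[[0,0,-25,0,0,0],[0,0,-55,0,0,0],[0,-10,-85,0,0,0],[0,-30,-104,0,0,0],[-20,-55,-104,0,0,0],[-45,-75,-104,0,0,0],[-75,-90,-104,0,0,0],[-110,-95,-104,0,0,0],[-145,-90,-104,0,0,0],[-180,-82,-104,0,0,0],[-215,-74,-104,0,0,0],[-245,-67,-104,0,0,0],[-268,-63,-104,0,0,0],[-276.5,-62,-104,0,0,0],[-276.5,-62,-104,0,0,0],[-276.5,-62,-104,0,0,0],[-276.5,-62,-104,0,0,0]]'; python3 - <<'E'
from h import *
R=Rdown(BYAW); T=(.4785,-.171);ty=-.08
p=loc(T,ty,.04,.029)
row([*p,.049],R)
tile([("scene",195,128,2.5),("top",266,172,2.9)],"t6")
E
```

```text
time: 16.02
ee_pos: [0.5206, -0.1442, 0.1588]
tcp_rot: [[0.084, 0.996, -0.002], [0.996, -0.084, 0.001], [0.0, -0.002, -1.0]]
ft_force: [0.7, -0.2, -1.4]
finger_gap: 0.564
grip_force: 62.2
row [ -1.1   0.4 109.8] [-0.002 -0.     0.001] t 16.02
```

View pics/t6.png

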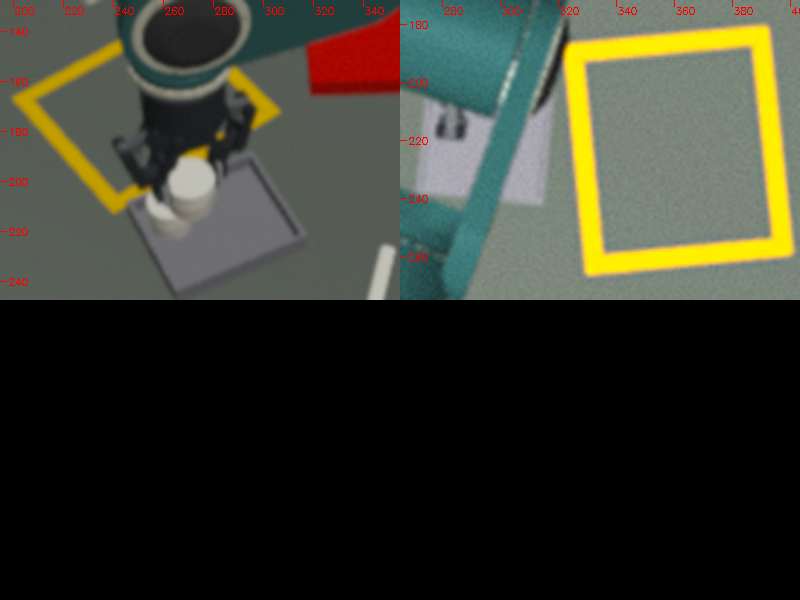

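The tray is unmoved and the first pot stands in it (tile (168,215)). I place the second.

```bash
python3 -m jog '[[-1,0,30,0,0,0],[-1,0,60,0,0,0],[-1,0,85,0,0,0],[-1,0,100,0,0,0],[-1,0,107,0,0,0],[-1,0,109,0,0,0],[-1,0,109,0,0,0],[-1,0,109,0,0,0]]'; python3 -m jog '[[0,0,0,0,0,0],[0,0,0,0,0,0],[0,0,0,0,0,0],[0,0,0,0,0,0],[0,0,-20,0,0,0],[0,0,-50,0,0,0],[0,0,-85,0,0,0],[0,0,-100,0,0,0],[0,0,-100,0,0,0],[0,0,-100,0,0,0],[0,0,-100,0,0,0]]' -0.46; python3 - <<'E'
from h import *
R=Rdown(BYAW)
p=loc(BOX,BYAW,-.0415,-.034)
row([*p,.15],R);row([*p,.056],R)
E
```

```text
time: 16.78
ee_pos: [0.521, -0.1461, 0.0512]
tcp_rot: [[0.085, 0.996, -0.0], [0.996, -0.085, -0.0], [-0.0, -0.0, -1.0]]
ft_force: [0.0, -0.1, -1.2]
finger_gap: 0.564
grip_force: 62.2
time: 17.7
ee_pos: [0.5202, -0.1461, 0.149]
tcp_rot: [[0.085, 0.996, -0.003], [0.996, -0.085, 0.0], [0.0, -0.003, -1.0]]
ft_force: [-0.6, -0.9, -0.6]
finger_gap: 0.725
grip_force: 0.0
row [273.9 -21.8  -0.9] [-0.003 -0.    -0.   ] t 17.7
row [273.9 -21.5  93.1] [-0.003 -0.    -0.   ] t 17.7
```

```bash
python3 -m jog '[[35,-5,0,0,0,0],[75,-8,0,0,0,0],[115,-12,0,0,0,0],[155,-15,0,0,0,0],[195,-18,0,0,0,0],[230,-20,0,0,0,0],[258,-21.5,0,0,0,0],[274,-21.5,0,0,0,0],[274,-21.5,0,0,0,0],[274,-21.5,25,0,0,0],[274,-21.5,55,0,0,0],[274,-21.5,80,0,0,0],[274,-21.5,91,0,0,0],[274,-21.5,93,0,0,0],[274,-21.5,93,0,0,0],[274,-21.5,93,0,0,0]]'; python3 -m jog '[[0,0,0,0,0,0],[0,0,0,0,0,0],[0,0,0,0,0,0],[0,0,0,0,0,0],[0,0,0,0,0,0]]' 1;  python3 - <<'E'
from h import *
R=Rdown(BYAW); T=(.4785,-.171);ty=-.08
p=loc(T,ty,-.04,-.029)
row([*p,.16],R)
E
```

```text
time: 19.03
ee_pos: [0.5228, 0.1285, 0.0582]
tcp_rot: [[0.085, 0.996, -0.001], [0.996, -0.085, 0.0], [0.0, -0.001, -1.0]]
ft_force: [-0.3, 0.8, 1.3]
finger_gap: 0.728
grip_force: 0.0
time: 19.45
ee_pos: [0.5232, 0.1287, 0.059]
tcp_rot: [[0.085, 0.996, 0.001], [0.996, -0.085, 0.001], [0.001, 0.001, -1.0]]
ft_force: [-1.3, -0.7, 8.2]
finger_gap: 0.562
grip_force: 61.8
row [-331.6  -58.8 -101.3] [ 0.001 -0.001  0.   ] t 19.45
```

```bash
python3 -m jog '[[0,0,-25,0,0,0],[0,0,-55,0,0,0],[0,0,-85,0,0,0],[-20,-4,-101,0,0,0],[-50,-9,-101,0,0,0],[-85,-15,-101,0,0,0],[-120,-21,-101,0,0,0],[-155,-27,-101,0,0,0],[-190,-34,-101,0,0,0],[-225,-40,-101,0,0,0],[-260,-46,-101,0,0,0],[-290,-51,-101,0,0,0],[-315,-56,-101,0,0,0],[-331.5,-59,-101,0,0,0],[-331.5,-59,-101,0,0,0],[-331.5,-59,-101,0,0,0],[-331.5,-59,-101,0,0,0]]'; python3 - <<'E'
from h import *
R=Rdown(BYAW); T=(.4785,-.171);ty=-.08
p=loc(T,ty,-.04,-.029)
row([*p,.0535],R)
tile([("scene",195,128,2.5),("top",266,172,2.9),("scene",258,250,2.7),("top",140,120,2.7)],"t7")
E
```

```text
time: 20.87
ee_pos: [0.4357, -0.1964, 0.1587]
tcp_rot: [[0.085, 0.996, -0.001], [0.996, -0.085, -0.0], [-0.0, -0.001, -1.0]]
ft_force: [-0.2, 0.4, -0.1]
finger_gap: 0.562
grip_force: 62.0
row [ -0.2   0.8 105.2] [-0.001  0.    -0.   ] t 20.87
```

View pics/t7.png

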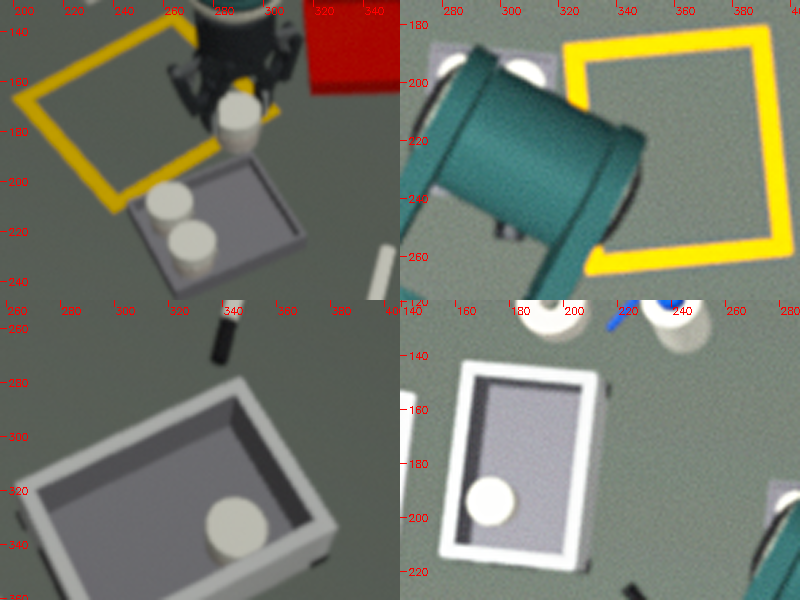

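Two pots stand in the tray (tiles (170,205), (192,245)), the tray is unmoved and FL is still in the box at (238,525). I place the third.

```bash
python3 -m jog '[[0,1,30,0,0,0],[0,1,60,0,0,0],[0,1,85,0,0,0],[0,1,98,0,0,0],[0,1,104,0,0,0],[0,1,106,0,0,0],[0,1,106,0,0,0],[0,1,106,0,0,0]]'; python3 -m jog '[[0,0,0,0,0,0],[0,0,0,0,0,0],[0,0,0,0,0,0],[0,0,0,0,0,0],[0,0,-20,0,0,0],[0,0,-50,0,0,0],[0,0,-85,0,0,0],[0,0,-100,0,0,0],[0,0,-100,0,0,0],[0,0,-100,0,0,0],[0,0,-100,0,0,0]]' -0.46; python3 - <<'E'
from h import *
R=Rdown(BYAW)
p=loc(BOX,BYAW,-.040,.031)
row([*p,.15],R);row([*p,.056],R)
E
```

```text
time: 21.63
ee_pos: [0.4368, -0.1965, 0.0529]
tcp_rot: [[0.084, 0.996, -0.001], [0.996, -0.084, -0.0], [-0.0, -0.001, -1.0]]
ft_force: [0.6, 0.3, -0.4]
finger_gap: 0.567
grip_force: 61.9
time: 22.55
ee_pos: [0.4362, -0.1966, 0.1512]
tcp_rot: [[0.085, 0.996, -0.003], [0.996, -0.085, 0.001], [0.0, -0.003, -1.0]]
ft_force: [-0.1, -1.0, -0.6]
finger_gap: 0.728
grip_force: 0.0
row [396.3  59.2   1.1] [-0.003 -0.    -0.   ] t 22.55
row [396.3  59.4  95.1] [-0.003 -0.    -0.   ] t 22.55
```

```bash
python3 -m jog '[[35,5,0,0,0,0],[75,11,0,0,0,0],[115,17,0,0,0,0],[155,23,0,0,0,0],[195,29,0,0,0,0],[235,35,0,0,0,0],[275,41,0,0,0,0],[315,47,0,0,0,0],[350,53,0,0,0,0],[380,57,0,0,0,0],[396,59.4,0,0,0,0],[396,59.4,0,0,0,0],[396,59.4,25,0,0,0],[396,59.4,55,0,0,0],[396,59.4,80,0,0,0],[396,59.4,93,0,0,0],[396,59.4,95,0,0,0],[396,59.4,95,0,0,0],[396,59.4,95,0,0,0]]'; python3 -m jog '[[0,0,0,0,0,0],[0,0,0,0,0,0],[0,0,0,0,0,0],[0,0,0,0,0,0],[0,0,0,0,0,0]]' 1;  python3 - <<'E'
from h import *
R=Rdown(BYAW); T=(.4785,-.171);ty=-.08
p=loc(T,ty,-.04,.029)
row([*p,.16],R)
E
```

```text
time: 24.13
ee_pos: [0.5297, 0.1928, 0.0582]
tcp_rot: [[0.085, 0.996, -0.001], [0.996, -0.085, 0.001], [0.0, -0.001, -1.0]]
ft_force: [0.0, 0.4, 0.2]
finger_gap: 0.731
grip_force: 0.0
time: 24.55
ee_pos: [0.5301, 0.193, 0.059]
tcp_rot: [[0.085, 0.996, 0.001], [0.996, -0.085, 0.001], [0.001, 0.001, -1.0]]
ft_force: [-0.6, -1.3, 7.3]
finger_gap: 0.561
grip_force: 61.9
row [-338.2  -60.5 -101.4] [ 0.001 -0.001 -0.   ] t 24.55
```

```bash
python3 -m jog '[[0,0,-25,0,0,0],[0,0,-55,0,0,0],[0,0,-85,0,0,0],[-20,-4,-101,0,0,0],[-50,-9,-101,0,0,0],[-85,-15,-101,0,0,0],[-120,-21,-101,0,0,0],[-155,-27,-101,0,0,0],[-190,-34,-101,0,0,0],[-225,-40,-101,0,0,0],[-260,-46,-101,0,0,0],[-290,-51,-101,0,0,0],[-320,-57,-101,0,0,0],[-338,-60.5,-101,0,0,0],[-338,-60.5,-101,0,0,0],[-338,-60.5,-101,0,0,0],[-338,-60.5,-101,0,0,0]]'; python3 - <<'E'
from h import *
R=Rdown(BYAW); T=(.4785,-.171);ty=-.08
p=loc(T,ty,-.04,.029)
row([*p,.0535],R)
tile([("scene",195,128,2.5),("top",266,172,2.9)],"t8")
a=cv2.imread('pics/t8.png')[190:300,110:320].astype(int);b=cv2.imread('pics/t7.png')[190:300,110:320].astype(int)
print(np.abs(a-b).max(2).mean(), (np.abs(a-b).max(2)>25).mean())
E
```

```text
time: 25.97
ee_pos: [0.4405, -0.1386, 0.1588]
tcp_rot: [[0.085, 0.996, -0.001], [0.996, -0.085, 0.0], [-0.0, -0.001, -1.0]]
ft_force: [0.2, -0.0, -0.2]
finger_gap: 0.564
grip_force: 62.0
row [ -0.3   0.5 105.3] [-0.001  0.    -0.   ] t 25.97
5.2881385281385285 0.038181818181818185
```

View pics/t8.png

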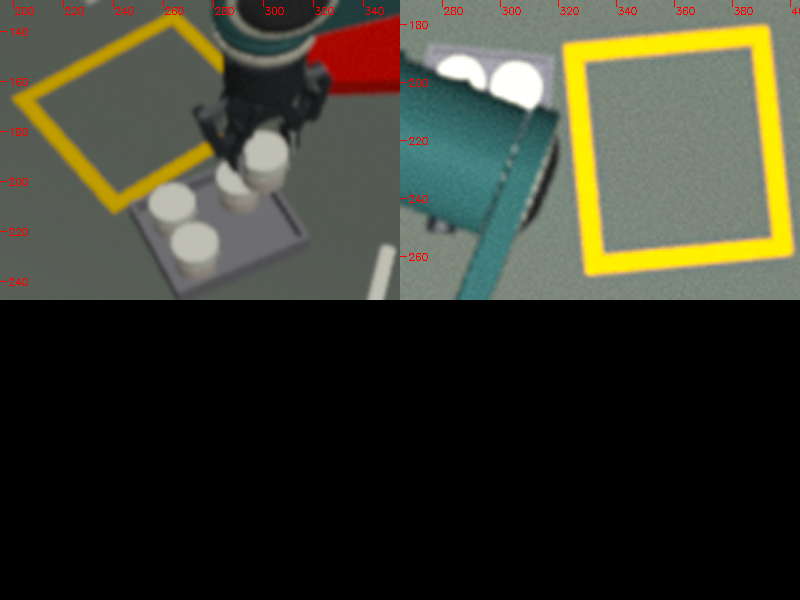

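The tray has shifted about 3 mm towards image right (corner (305,237)→(307,239)), with three pots standing in it. I place the fourth with that offset.

```bash
python3 -m jog '[[1,-1.5,30,0,0,0],[1,-1.5,60,0,0,0],[1,-1.5,85,0,0,0],[1,-1.5,98,0,0,0],[1,-1.5,104,0,0,0],[1,-1.5,106,0,0,0],[1,-1.5,106,0,0,0],[1,-1.5,106,0,0,0]]'; python3 -m jog '[[0,0,0,0,0,0],[0,0,0,0,0,0],[0,0,0,0,0,0],[0,0,0,0,0,0],[0,0,-20,0,0,0],[0,0,-50,0,0,0],[0,0,-85,0,0,0],[0,0,-100,0,0,0],[0,0,-100,0,0,0],[0,0,-100,0,0,0],[0,0,-100,0,0,0]]' -0.46; python3 - <<'E'
from h import *
R=Rdown(BYAW)
row([.4705,.3877,.15],R);row([.4705,.3877,.05],R)
E
```

```text
time: 26.73
ee_pos: [0.4393, -0.1374, 0.0528]
tcp_rot: [[0.084, 0.996, -0.001], [0.996, -0.084, -0.0], [-0.0, -0.001, -1.0]]
ft_force: [-0.7, -0.1, -1.3]
finger_gap: 0.563
grip_force: 62.0
time: 27.65
ee_pos: [0.4386, -0.1377, 0.1512]
tcp_rot: [[0.085, 0.996, -0.003], [0.996, -0.085, 0.001], [0.0, -0.003, -1.0]]
ft_force: [0.3, -0.1, -0.4]
finger_gap: 0.731
grip_force: 0.0
row [526.2 -12.8   1.4] [-0.003 -0.    -0.   ] t 27.65
row [526.1 -12.5 101.4] [-0.003 -0.    -0.   ] t 27.65
```

```bash
python3 -m jog '[[40,-1,0,0,0,0],[80,-2,0,0,0,0],[120,-3,0,0,0,0],[160,-4,0,0,0,0],[200,-5,0,0,0,0],[240,-6,0,0,0,0],[280,-7,0,0,0,0],[320,-8,0,0,0,0],[360,-9,0,0,0,0],[400,-10,0,0,0,0],[440,-11,0,0,0,0],[475,-12,0,0,0,0],[505,-12.5,0,0,0,0],[526,-12.5,0,0,0,0],[526,-12.5,0,0,0,0],[526,-12.5,0,0,0,0],[526,-12.5,0,0,0,0]]' 0; python3 - <<'E'
from h import *
R=Rdown(BYAW)
row([.4705,.3877,.05],R)
tile([("scene",195,128,2.5),("top",266,172,2.9),("scene",360,320,3),("top",60,130,2.9)],"t9")
E
```

```text
time: 29.07
ee_pos: [0.4707, 0.3868, 0.1508]
tcp_rot: [[0.085, 0.996, -0.004], [0.996, -0.085, -0.001], [-0.001, -0.003, -1.0]]
ft_force: [0.5, -0.4, 0.3]
finger_gap: 0.502
grip_force: 0.0
row [  1.    0.  100.8] [-0.003  0.001  0.   ] t 29.07
```

View pics/t9.png

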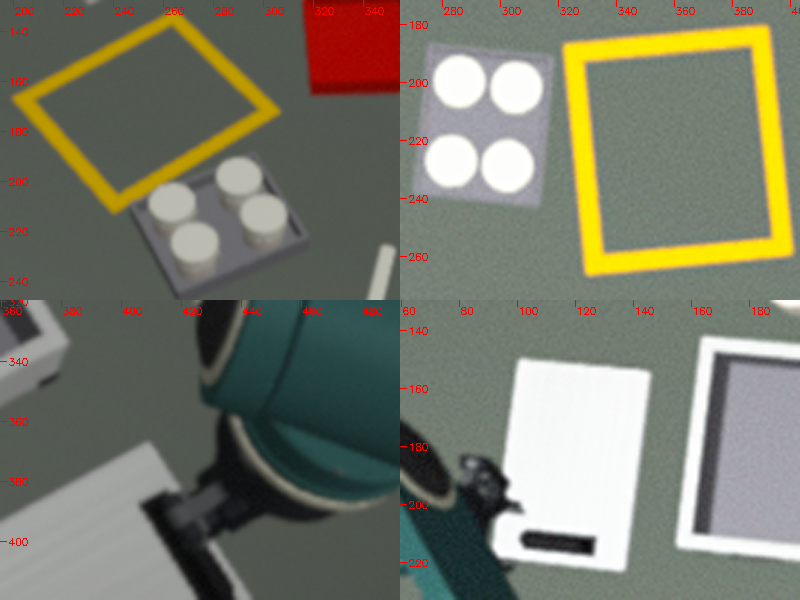

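All four pots stand in the tray (top tile (459,82), (516,87), (451,160), (507,165)), the tray is about 3 mm off its first place and the box is empty. The lid's ridge is at (558,543), under the jaws. I grip it.

```bash
python3 -m jog '[[1,0,30,0,0,0],[1,0,65,0,0,0],[1,0,90,0,0,0],[1,0,99,0,0,0],[1,0,100.5,0,0,0],[1,0,100.5,0,0,0],[1,0,100.5,0,0,0]]'; python3 -m jog '[[0,0,0,0,0,0],[0,0,0,0,0,0],[0,0,0,0,0,0],[0,0,0,0,0,0],[0,0,0,0,0,0],[0,0,0,0,0,0]]' 1;  python3 - <<'E'
from h import *
R=Rdown(BYAW)
row([.4704,.3876,.215],R)
row([.4815,.167,.215],R)
E
```

```text
time: 29.75
ee_pos: [0.4718, 0.3887, 0.0536]
tcp_rot: [[0.085, 0.996, -0.0], [0.996, -0.085, 0.002], [0.002, -0.0, -1.0]]
ft_force: [-0.2, -0.2, 1.6]
finger_gap: 0.501
grip_force: 0.0
time: 30.25
ee_pos: [0.4715, 0.3888, 0.0531]
tcp_rot: [[0.085, 0.996, -0.0], [0.996, -0.085, 0.001], [0.001, -0.0, -1.0]]
ft_force: [-1.9, -1.3, 7.7]
finger_gap: 0.149
grip_force: 60.1
row [  -1.1   -1.1 -161.9] [-0.    -0.001  0.   ] t 30.25
row [-220.    28.7 -162.2] [-0.    -0.001  0.   ] t 30.25
```

```bash
python3 -m jog '[[0,0,-20,0,0,0],[0,0,-45,0,0,0],[0,0,-75,0,0,0],[0,0,-105,0,0,0],[0,0,-135,0,0,0],[0,0,-155,0,0,0],[-15,3,-162,0,0,0],[-40,6,-162,0,0,0],[-70,10,-162,0,0,0],[-100,14,-162,0,0,0],[-130,18,-162,0,0,0],[-160,22,-162,0,0,0],[-185,25,-162,0,0,0],[-205,27.5,-162,0,0,0],[-219,29,-162,0,0,0],[-219,29,-162,0,0,0],[-219,29,-162,0,0,0],[-219,29,-162,0,0,0]]';  python3 - <<'E'
from h import *
R=Rdown(BYAW)
row([.4817,.168,.120],R)
tile([("scene",258,240,2.5),("top",140,120,2.7)],"t10")
E
```

```text
time: 31.75
ee_pos: [0.4814, 0.1678, 0.2132]
tcp_rot: [[0.085, 0.996, -0.002], [0.996, -0.085, 0.0], [0.0, -0.002, -1.0]]
ft_force: [0.1, 0.3, -2.7]
finger_gap: 0.147
grip_force: 58.8
row [ 0.2  0.5 93.2] [-0.002 -0.    -0.   ] t 31.75
```

View pics/t10.png

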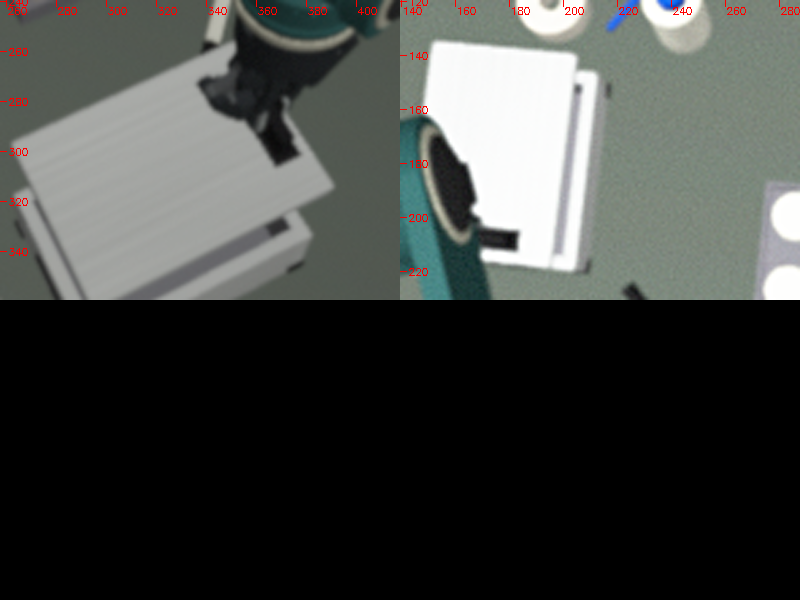

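The lid is level above the box. Its right edge runs in the top tile from (577,52) to (548,268). I check the lateral alignment numerically before lowering.

```bash
python3 - <<'E'
from h import *
np.set_printoptions(precision=4,suppress=True)
c,s=np.cos(BYAW),np.sin(BYAW)
for k,n,p,ex in [('BR','top',(577,52),(.107,-.074)),('FR','top',(548,268),(-.107,-.074)),('BL','top',(432,41),(.107,.074))]:
    q=onplane(n,(140+(p[0]-400)/2.7-.3,120+p[1]/2.7-.3),.18)[:2]; d=q-BOX; print(k,'err mm',1000*(np.array([c*d[0]+s*d[1],-s*d[0]+c*d[1]])-ex))
for k,p,ex in [('BR',(13,140),(.107,-.074)),('FL',(334,186),(-.107,.074))]:
    q=onplane('scene',(258+p[0]/2.5-.3,240+p[1]/2.5-.3),.18)[:2]; d=q-BOX; print(k,'sc err mm',1000*(np.array([c*d[0]+s*d[1],-s*d[0]+c*d[1]])-ex))
# box rim check (z=.074): top tile FR outer corner, BR
for k,p,ex in [('BR',(598,72),(.107,-.074)),('FR',(576,271),(-.107,-.074))]:
    q=onplane('top',(140+(p[0]-400)/2.7-.3,120+p[1]/2.7-.3),.074)[:2]; d=q-BOX; print(k,'box err mm',1000*(np.array([c*d[0]+s*d[1],-s*d[0]+c*d[1]])-ex))
E
```

```text
BR err mm [ 2.1866 -0.067 ]
FR err mm [-0.2983  2.4482]
BL err mm [-0.3957  0.6495]
BR sc err mm [-4.1187 -1.7138]
FL sc err mm [ 0.6162 -2.5099]
BR box err mm [ 4.8171 -0.864 ]
FR box err mm [ 1.3554 -3.0443]
```

```bash
python3 -m jog '[[0,0.5,20,0,0,0],[0,0.5,45,0,0,0],[0,0.5,65,0,0,0],[0,0.5,78,0,0,0],[0,0.5,84,0,0,0],[0,0.5,88,0,0,0],[0,0.5,91,0,0,0],[0,0.5,93,0,0,0],[0,0.5,94.5,0,0,0],[0,0.5,94.5,0,0,0],[0,0.5,94.5,0,0,0]]'
```

```text
time: 32.77
ee_pos: [0.4822, 0.1678, 0.1196]
tcp_rot: [[0.085, 0.996, -0.001], [0.996, -0.085, 0.0], [0.0, -0.001, -1.0]]
ft_force: [0.4, -0.4, -1.6]
finger_gap: 0.148
grip_force: 58.9
```

```bash
python3 -m jog '[[0,0,0.8,0,0,0],[0,0,1.5,0,0,0],[0,0,1.5,0,0,0],[0,0,1.5,0,0,0]]'; python3 -m jog '[[0,0,0,0,0,0],[0,0,0,0,0,0],[0,0,0,0,0,0],[0,0,0,0,0,0],[0,0,0,0,0,0],[0,0,-20,0,0,0],[0,0,-50,0,0,0],[0,0,-70,0,0,0],[0,0,-70,0,0,0],[0,0,-70,0,0,0],[0,0,-70,0,0,0]]' 0.3
```

```text
time: 33.1
ee_pos: [0.4822, 0.1678, 0.1191]
tcp_rot: [[0.085, 0.996, -0.001], [0.996, -0.085, 0.0], [0.0, -0.001, -1.0]]
ft_force: [-7.1, -2.0, 11.3]
finger_gap: 0.151
grip_force: 60.8
time: 34.02
ee_pos: [0.4818, 0.1676, 0.1867]
tcp_rot: [[0.085, 0.996, -0.003], [0.996, -0.085, -0.0], [-0.0, -0.003, -1.0]]
ft_force: [0.9, 0.5, -0.7]
finger_gap: 0.352
grip_force: 0.0
```

```bash
python3 - <<'E'
from h import *
tile([("scene",195,128,2.5),("top",266,172,2.9),("scene",258,240,2.5),("top",140,120,2.7)],"t11")
a=cv2.imread('pics/t11.png');b=cv2.imread('pics/t9.png')
for n,(y0,y1,x0,x1) in {'scene':(150,300,110,320),'top':(30,220,405,565)}.items():
    d=np.abs(a[y0:y1,x0:x1].astype(int)-b[y0:y1,x0:x1]).max(2);print(n,d.mean(),(d>25).mean())
    g=[cv2.cvtColor(i[y0:y1,x0:x1],cv2.COLOR_BGR2GRAY).astype(np.float32) for i in(b,a)]
    print(cv2.phaseCorrelate(*g))
T=(.477,-.168);ty=-.08
p=loc(T,ty,-.001,.0625);R=Rdown(ty-np.pi/2)
row([*p,.13],R);row([*p,.036],R)
E
```

```text
scene 0.952952380952381 0.0
((0.03164671778364436, 0.0011782558792106101), 0.9759488023357626)
top 9.875230263157894 0.0
((-0.08358581843869217, -0.01854713584943113), 0.6444895924379428)
row [-272.2   22.7   56.4] [-0.002  0.003  1.566] t 34.12
row [-272.2   23.1  150.4] [-0.002  0.003  1.566] t 34.12
```

View pics/t11.png

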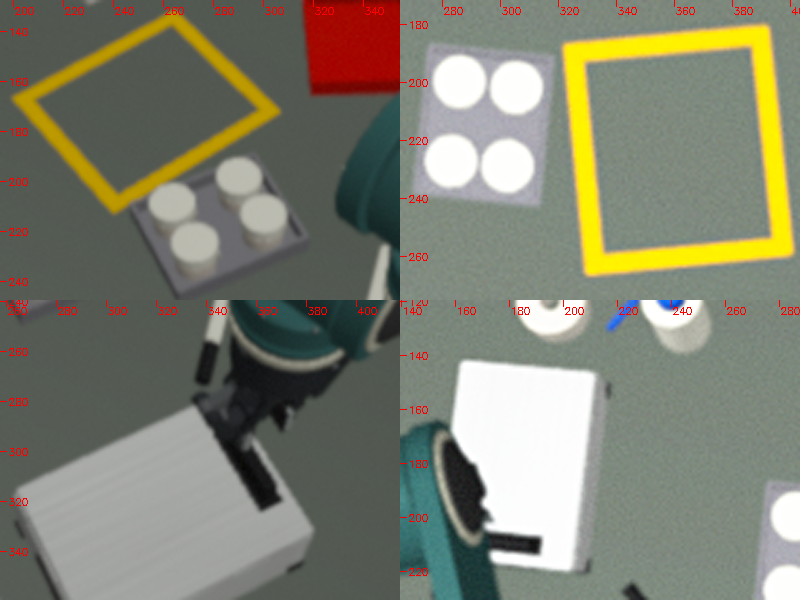

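The lid is flush on the box (tile corners (313,530), (20,490)) and the tray with its four pots is unmoved since the last look. I move above its +y wall, turning 90°.

```bash
python3 -m jog '[[-30,2,5,0,0,0.12],[-65,5,15,0,0,0.24],[-105,9,25,0,0,0.36],[-145,12,35,0,0,0.48],[-185,15,45,0,0,0.6],[-225,19,56,0,0,0.72],[-255,22,56,0,0,0.84],[-272,23,56,0,0,0.96],[-272,23,56,0,0,1.08],[-272,23,56,0,0,1.2],[-272,23,56,0,0,1.32],[-272,23,56,0,0,1.44],[-272,23,56,0,0,1.566],[-272,23,56,0,0,1.566],[-272,23,56,0,0,1.566],[-272,23,56,0,0,1.566]]' 0.5; python3 - <<'E'
from h import *
np.set_printoptions(precision=4,suppress=True)
f=lambda X,Y,z:onplane('top',(266+(X-400)/2.9-.3,172+Y/2.9-.3),z)
c=[f(428,43,.025),f(554,57,.025),f(540,205,.025),f(414,193,.025)]
print('corners',np.array(c)[:,:2],np.mean(c,0)); m=(c[0]+c[3])/2
e=c[0]-c[3]; yaw=np.arctan2(e[1],e[0]); print('wall mid',m,'yaw',yaw)
q=[f(459,82,.047),f(516,87,.047),f(507,165,.047),f(451,160,.047)]; print('pots',np.array(q)[:,:2])
s=lambda X,Y,z:onplane('scene',(195+X/2.5-.3,128+Y/2.5-.3),z)
print('scene corners',s(307,238,.025),s(182,297,.025)); print('scene pots',[s(*p,.047)[:2] for p in[(239,174),(172,202),(195,243),(264,213)]])
T=(.477,-.168);ty=-.08
row([*loc(T,ty,-.001,.0625),.036],Rdown(ty-np.pi/2))
E
```

```text
time: 35.45
ee_pos: [0.4816, -0.1052, 0.131]
tcp_rot: [[0.997, -0.076, -0.003], [-0.076, -0.997, 0.0], [-0.003, -0.0, -1.0]]
ft_force: [0.6, -0.7, -0.4]
finger_gap: 0.252
grip_force: 0.0
corners [[ 0.5615 -0.109 ]
 [ 0.5495 -0.2399]
 [ 0.3963 -0.2281]
 [ 0.4058 -0.0981]] [ 0.4783 -0.1688  0.025 ]
wall mid [ 0.4836 -0.1035  0.025 ] yaw -0.06936930850180273
pots [[ 0.5196 -0.1424]
 [ 0.5157 -0.2004]
 [ 0.4363 -0.1928]
 [ 0.4402 -0.136 ]]
scene corners [ 0.4073 -0.0997  0.025 ] [ 0.5575 -0.1056  0.025 ]
scene pots [array([ 0.4332, -0.1968]), array([ 0.514 , -0.2021]), array([ 0.5193, -0.1434]), array([ 0.4376, -0.1384])]
row [-0.3  0.5 95. ] [-0.     0.003  0.004] t 35.45
```

```bash
python3 -m jog '[[-1.5,0.5,30,0,0,0.004],[-1.5,0.5,60,0,0,0.004],[-1.5,0.5,80,0,0,0.004],[-1.5,0.5,90,0,0,0.004],[-1.5,0.5,94,0,0,0.004],[-1.5,0.5,94,0,0,0.004],[-1.5,0.5,94,0,0,0.004]]'; python3 -m jog '[[0,0,0,0,0,0],[0,0,0,0,0,0],[0,0,0,0,0,0],[0,0,0,0,0,0],[0,0,0,0,0,0],[0,0,0,0,0,0]]' 1
```

```text
time: 36.03
ee_pos: [0.4806, -0.1058, 0.0386]
tcp_rot: [[0.997, -0.083, -0.001], [-0.083, -0.997, -0.0], [-0.001, 0.0, -1.0]]
ft_force: [0.3, -0.9, 0.4]
finger_gap: 0.255
grip_force: 0.0
time: 36.53
ee_pos: [0.4808, -0.1057, 0.039]
tcp_rot: [[0.996, -0.084, 0.0], [-0.084, -0.996, -0.0], [0.0, 0.0, -1.0]]
ft_force: [-1.4, 2.2, 6.4]
finger_gap: 0.032
grip_force: 60.5
```

The wall is gripped. I slide the tray smoothly to the bay: tool delta (-16, 207) mm, turn -0.2.

```bash
python3 -m jog '[[0,4,0,0,0,-0.004],[-1,12,0,0,0,-0.012],[-2,24,0,0,0,-0.024],[-3,38,0,0,0,-0.037],[-4,53,0,0,0,-0.05],[-5,68,0,0,0,-0.065],[-6.5,83,0,0,0,-0.08],[-7.5,98,0,0,0,-0.095],[-8.5,113,0,0,0,-0.11],[-10,128,0,0,0,-0.124],[-11,143,0,0,0,-0.138],[-12,158,0,0,0,-0.152],[-13,172,0,0,0,-0.166],[-14,184,0,0,0,-0.178],[-15,194,0,0,0,-0.188],[-15.5,201,0,0,0,-0.195],[-16,205,0,0,0,-0.2],[-16,207,0,0,0,-0.2],[-16,207,0,0,0,-0.2],[-16,207,0,0,0,-0.2]]'
```

```text
time: 38.2
ee_pos: [0.4473, -0.3109, 0.039]
tcp_rot: [[0.993, 0.116, -0.0], [0.116, -0.993, -0.001], [-0.0, 0.001, -1.0]]
ft_force: [0.1, 3.6, 6.5]
finger_gap: 0.033
grip_force: 60.5
```

```bash
python3 -m jog '[[0,0,0,0,0,0],[0,0,0,0,0,0],[0,0,0,0,0,0],[0,0,-20,0,0,0],[0,0,-50,0,0,0],[0,0,-80,0,0,0],[20,-30,-100,0,0,0],[20,-70,-120,0,0,0],[20,-110,-140,0,0,0],[20,-150,-140,0,0,0],[20,-190,-140,0,0,0],[20,-230,-140,0,0,0],[20,-270,-140,0,0,0],[20,-310,-140,0,0,0],[20,-350,-140,0,0,0],[20,-350,-140,0,0,0],[20,-350,-140,0,0,0]]' 0.5; python3 - <<'E'
from h import *
ims={n:snapshot(n)[:,:,::-1].copy() for n in("scene","top")}
for n in ims: cv2.imwrite(f"raw_{n}_end.png",ims[n])
np.set_printoptions(precision=3,suppress=True)
im=ims['top']
hsv=cv2.cvtColor(im,cv2.COLOR_BGR2HSV)
# white caps by Hough / threshold in bay region
x0,y0,x1,y1=280,170,420,280
w=((hsv[...,1]<50)&(hsv[...,2]>215)).astype(np.uint8); w[:y0]=0;w[y1:]=0;w[:,:x0]=0;w[:,x1:]=0
n,_,st,ce=cv2.connectedComponentsWithStats(w)
B=np.array([.457,-.3735]);by=.118;c,s=np.cos(by),np.sin(by)
fr=lambda q:np.array([c*(q[0]-B[0])+s*(q[1]-B[1]),-s*(q[0]-B[0])+c*(q[1]-B[1])])*1000
for i in range(1,n):
    if st[i,4]>40: print('white',st[i],fr(onplane('top',ce[i],.047)))
# tray: purplish grey (blue > green) vs bench (green)
b,g,r=[im[...,k].astype(int) for k in range(3)]
m=((b>g+4)&(r>g-4)).astype(np.uint8)|w; m[:y0]=0;m[y1:]=0;m[:,:x0]=0;m[:,x1:]=0
m=cv2.morphologyEx(cv2.morphologyEx(m,cv2.MORPH_OPEN,np.ones((3,3))),cv2.MORPH_CLOSE,np.ones((5,5)))
cs=cv2.findContours(m,cv2.RETR_EXTERNAL,cv2.CHAIN_APPROX_NONE)[0];k=max(cs,key=cv2.contourArea)
box=cv2.boxPoints(cv2.minAreaRect(k));Q=np.array([onplane('top',p,.02)[:2] for p in box])
print('tray area',cv2.contourArea(k),'corners bay frame',[fr(q) for q in Q],'centre',fr(Q.mean(0)))
y=((hsv[...,0]>22)&(hsv[...,0]<35)&(hsv[...,1]>150)).astype(np.uint8)
cs=cv2.findContours(y,cv2.RETR_EXTERNAL,cv2.CHAIN_APPROX_NONE)[0];k=max(cs,key=cv2.contourArea)
Q=np.array([onplane('top',p,0)[:2] for p in cv2.boxPoints(cv2.minAreaRect(k))]);print('bay',[fr(q) for q in Q],fr(Q.mean(0)))
E
```

```text
time: 39.62
ee_pos: [0.4261, 0.0412, 0.1779]
tcp_rot: [[0.993, 0.12, -0.001], [0.12, -0.993, 0.0], [-0.001, -0.0, -1.0]]
ft_force: [-0.3, -0.6, -0.3]
finger_gap: 0.256
grip_force: 0.0
white [344 201  18  18 259] [41.151 30.287]
white [363 200  18  17 253] [ 41.039 -26.756]
white [347 226  37  21 524] [-39.155   2.353]
tray area 1906.5 corners bay frame [array([76.44 , 67.224]), array([ 78.203, -61.113]), array([-74.146, -61.365]), array([-75.574,  66.119])] centre [1.231 2.716]
bay [array([122.957, 110.037]), array([ 123.109, -108.934]), array([-119.856, -105.546]), array([-119.188,  111.128])] [1.755 1.671]
```

Measured: the tray is within 2 mm of the bay centre and square. All four caps are at their grid places, the lid is on and the gripper is clear. I hand in the job.

```bash
python3 -c "
from station import *
print(sign_off())"
```

```text
the job is handed in; nothing more can be done
None
```

The job is handed in, with no verdict returned: the lid went back flush on the cool box, and all four pots stand upright in the grey tray, which slid into the bay to within about 2 mm of its centre and square; I did not re-check the bystanders' positions at the end.

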